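# Make up two takeaway orders on the pass

## Task

Make up two takeaway orders. First, on the metal tray: the long carton in the middle, lying along the tray, then the short carton centred on it and lengthwise with it, then the wide dip tub on the middle of that; after that, on the round wooden board: the salad bowl in the middle, then the small dip tub on the middle of its lid. Keep all the food upright, and leave the label roll and the spice shaker standing where they are.

Things in the scene. Friction and masses are not known exactly. Their poses are not given: they have to be found in the camera images.
- long_carton: Long brown cardboard side-order carton, closed, 140 x 62 x 38 mm high, about 0.2 kg. Origin at the centre of its underside, x along its length, y across, z up.
- short_carton: Short brown cardboard carton, closed, 90 x 60 x 34 mm high, about 0.15 kg. Origin at the centre of its underside, x along its length, y across, z up.
- wide_tub: Wide low dip tub, round, closed, white with a grey lid, 58 mm across the lid (about 55 mm below it), 28 mm high, about 70 g. Origin at the centre of its underside, z up.
- bowl: Brown paper salad bowl, round, with a flat white lid 66 mm across and 8 mm thick; its side tapers from 63 mm across under the lid to 56 mm at the foot; 52 mm high in all, about 0.16 kg. Origin at the centre of its underside, z up.
- small_tub: Small dip tub, round, closed, white with a grey lid, 42 mm across the lid (about 39 mm below it), 32 mm high, about 50 g. Origin at the centre of its underside, z up.
- tray: Flat bare-metal tray fixed to the bench, 180 x 120 mm, its floor 3 mm thick with an upstanding lip 3 mm thick, 10 mm high over the bench. Origin at the centre of its underside, x along its length.
- board: Round wooden pizza board fixed to the bench, 160 mm across and 8 mm thick, with a handle 28 mm wide that reaches 145 mm from the middle. Origin at the centre of the underside of the round part, x towards the handle. Things stand in the middle of the round part.
- label_roll: Roll of white label paper standing on end, 48 mm across, 22 mm high, a 26 mm hole. Loose bystander, not part of the orders. Origin at the centre of its underside.
- shaker: Glass spice shaker with a steel cap, 38 mm across, 62 mm high. Loose bystander, not part of the orders. Origin at the centre of its underside.
Things that resemble listed ones, but are neither listed nor needed, are in the scene too. There is more than one size of the board; the one meant has the size given above.

How it is judged (in metres and radians):
On the way, in this order (a step that is already met when the one before it is completed fails the run):
1. the long carton lies released in the middle of the metal tray, along it (horizontal distance between long_carton and tray below 0.015 m and z of long_carton in the frame of tray between -0.002 and 0.008 m and angle between long_carton's own z axis and vertical below 0.12 rad and angle between the x axis of long_carton and the x axis of tray, either way round below 0.2 rad and contact force between the fingers and long_carton below 0.05 N and linear speed of long_carton below 0.03 m/s), for 0.2 s.
2. the short carton lies released on the middle of the long one, along it (horizontal distance between short_carton and long_carton below 0.015 m and z of short_carton in the frame of long_carton between 0.033 and 0.043 m and angle between short_carton's own z axis and vertical below 0.12 rad and angle between the x axis of short_carton and the x axis of long_carton, either way round below 0.2 rad and contact force between the fingers and short_carton below 0.05 N and linear speed of short_carton below 0.03 m/s), for 0.2 s.
3. the wide tub stands released on the middle of the short carton (horizontal distance between wide_tub and short_carton below 0.015 m and z of wide_tub in the frame of short_carton between 0.029 and 0.039 m and angle between wide_tub's own z axis and vertical below 0.12 rad and contact force between the fingers and wide_tub below 0.05 N and linear speed of wide_tub below 0.03 m/s), for 0.2 s.
4. the salad bowl stands released in the middle of the round board (horizontal distance between bowl and board below 0.015 m and z of bowl in the frame of board between 0.003 and 0.013 m and angle between bowl's own z axis and vertical below 0.12 rad and contact force between the fingers and bowl below 0.05 N and linear speed of bowl below 0.03 m/s), for 0.2 s.
5. the small tub stands released on the middle of the bowl's lid (horizontal distance between small_tub and bowl below 0.012 m and z of small_tub in the frame of bowl between 0.047 and 0.057 m and angle between small_tub's own z axis and vertical below 0.12 rad and contact force between the fingers and small_tub below 0.05 N and linear speed of small_tub below 0.03 m/s), for 0.2 s.
At the end, for the whole second after the job is handed in: Tray: long carton in its middle, along it; short carton on that, lengthwise; wide tub on top. Board: bowl in its middle, small tub on the lid. Each centred within 15 mm (small tub 12), cartons lined up within 0.2 rad, seated within 5 mm in height, upright within 0.12 rad, released, at rest (horizontal distance between long_carton and tray below 0.015 m and z of long_carton in the frame of tray between -0.002 and 0.008 m and angle between each of long_carton, short_carton, wide_tub, bowl, small_tub's own z axis and vertical below 0.12 rad and angle between the x axis of long_carton and the x axis of tray, either way round below 0.2 rad and horizontal distance between short_carton and long_carton below 0.015 m and z of short_carton in the frame of long_carton between 0.033 and 0.043 m and angle between the x axis of short_carton and the x axis of long_carton, either way round below 0.2 rad and horizontal distance between wide_tub and short_carton below 0.015 m and z of wide_tub in the frame of short_carton between 0.029 and 0.039 m and horizontal distance between bowl and board below 0.015 m and z of bowl in the frame of board between 0.003 and 0.013 m and horizontal distance between small_tub and bowl below 0.012 m and z of small_tub in the frame of bowl between 0.047 and 0.057 m and linear speed of each of long_carton, short_carton, wide_tub, bowl, small_tub below 0.02 m/s and angular speed of each of long_carton, short_carton, wide_tub, bowl, small_tub below 0.2 rad/s); the robot touches nothing.
It fails at once if food tipped by more than 0.6 rad (angle between any of long_carton, short_carton, wide_tub, bowl, small_tub's own z axis and vertical above 0.6 rad).
It fails at once if label roll or spice shaker moved by more than 30 mm or tipped over (distance of any of label_roll, shaker from where it was at the start of the episode above 0.03 m or angle between any of label_roll, shaker's own z axis and vertical above 0.5 rad).
It also fails if it takes over 128 s, if anything falls off the work surface, if the arm or the gripper's body presses on something with over 40 N, if the wrist force passes 120 N, or if a joint passes its speed limit or range.

## Robot

A 6-joint arm with a two-finger parallel gripper is mounted at the origin on the work surface. World frame = base frame: x ahead of the robot, y to its left, z up, the work surface at z = 0. Lengths are in m, angles in degrees, forces in N, time in s.
With the tool pointing down it reaches from about 0.4 to 0.825 m from the base axis. Payload 7 kg.
Tool frame: the origin (TCP) lies on the centre line of the jaws, within the pads' length; the fingertips stand 22 mm ahead of it and the grasp point (between the pads) lies 3 mm ahead of it; z points along the fingers, y is the line along which they close (so a half turn about z gives the same grasp; the last joint's range is limited). The gripper opens to 88 mm and grips with 3 to 60 N. Pads are 19 mm wide; open, the fingers measure 130 mm over their backs; the gripper's body (78 mm by 193 mm) begins 47 mm behind the grasp point.
Start: joints at [81.652, 20.546, 0.682, 0, -70.136, -16.507], TCP at [0.284, 0.612, 0.249] pointing down, gripper open.
Joint ranges: [-176.03, 176.03], [-82.01, 121.73], [-58.28, 71.71], [-173.87, 95.51], [-174.79, -0.11], [-173.66, 173.66]. Speed limits (degrees/s): [136.94, 136.94, 172.46, 180, 180, 180].

## Interface

Orientations are given as [roll, pitch, yaw] about the fixed x, y, z axes, in that order (R = Rz(yaw) Ry(pitch) Rx(roll)).
In Python, from plant import get_state, cams, r gives the robot as it stands.
- The arm moves only by the tool apply_moves, never from a script. Its argument "targets" is a list of rows, each an object with "dp": the shift along the world's x, y, z in m, a list of three; "yaw": the turn about the world's z in degrees. In form: [{"dp": [x, y, z], "yaw": yaw}, ...]. A call has 1 to 20 rows; each row is the pose to reach, as a shift and turn from the pose commanded when the call began; what a row does not reach only later rows make up. A row lasts 1/12 s, in which the tool goes at most 41.7 mm and 7.16 degrees, less where a joint would pass 70% of its speed; a pose out of reach is approached as far as the arm can. A call with a gripper value outside its range is refused whole. "grip" is the gripper command: -1 is fully open, 1 is shut, values between are in proportion, set as the call begins (left out, the last holds). The fingers move at their own pace and stop on an object; "squeeze" is the grip in N (left out, the last holds). Time passes only in rows, so rows that repeat a pose let the fingers close. It gives the time, the measured TCP pose, the force, the opening and the grip force at its end, in the units of the state.
- get_state(): the state, without advancing time (a new reading comes with each control period).
- cams.capture(name): name is "scene" or "top"; returns a dict with "image" (420x560x3 uint8, red, green, blue), "range_z" (420x560 float32, m along the optical axis (not along the pixel's ray), 0 where there is no reading), "fx", "fy", "cx", "cy" (pixels), "R" (3x3) and "t" (3): a world point X has camera coordinates R X + t. Camera axes: x right, y down, z forward; pixel columns grow to the right and rows downward; lengths in m; the calibration is good to about 2 mm. A picture is of the moment at which its call begins.
- r.close_job(): hands the job in; it is judged then, once.
The state is a dict: "time_s": time; "joints": joint angles; "qd": joint speeds; "joint_torque": joint torques, N m; "tcp_pos": TCP position; "eef_rot": TCP orientation; "contact_force": force on the tool from outside, world axes, zero at the start; "moment": the same for the moment, N m; "gripper_width": finger opening in m; "gripper_force": force on a finger pad.
Only numpy, scipy, OpenCV 4.12 (cv2) and the standard library are available. Lean on these libraries where they do the work, as an engineer would, in place of code of your own. Each camera call takes 0.05 s, during which the arm holds its last target. There are 200 camera calls.

## Working session

There is one attempt and no reset: what is moved stays moved. The work goes in short steps, Python scripts to look and compute and a tool call to move; the robot and the scene stay as the last step left them, time stands still between calls to the robot, and variables do not carry over. Pictures are saved under pics/ and viewed, at most 14 in all, crops included, and the job is handed in when it is done.

Besides the shell and the picture viewer there is one more tool, called after "Call:" as name([rows], argument=value, ...), one row to a line, values as JSON. apply_moves: Moves the arm, as the interface text tells. Its arguments: {"type":"object","properties":{"targets":{"type":"array","items":{"type":"object","properties":{"dp":{"type":"array","items":{"type":"number"}},"yaw":{"type":"number"}}}},"grip":{"type":"number"},"squeeze":{"type":"number"}},"required":["targets"]}

```bash
mkdir -p pics
python3 - <<'E'
from plant import get_state,cams,r
import cv2,numpy as np
for n in("scene","top"):
    c=cams.capture(n); cv2.imwrite(f"pics/{n}0.png",c["image"][:,:,::-1]); np.savez(f"{n}0.npz",**c)
    print(n,c["fx"],c["cx"],c["cy"],c["R"].round(3).tolist(),c["t"].round(3).tolist(),(-c["R"].T@c["t"]).round(3))
print(get_state())
E
```

```text
scene 442.74689070986597 276.9369527490062 211.14235795164274 [[-0.061, 0.998, -0.001], [0.68, 0.041, -0.732], [-0.731, -0.045, -0.681]] [0.033, -0.279, 1.395] [1.212 0.041 0.745]
top 524.944642590333 284.5386767787654 212.46135029042077 [[0.004, -1.0, -0.012], [-0.991, -0.002, -0.136], [0.136, 0.013, -0.991]] [0.009, 0.489, 1.076] [ 0.337 -0.003  1.133]
{'time_s': 0.1, 'joints': array([ 8.16527751e+01,  2.05881844e+01,  6.38623026e-01, -1.60143399e-02,
       -7.01357667e+01, -1.65053309e+01]), 'qd': array([ 0.03902236, -0.03107824,  0.18820355,  0.09870745,  0.07041385,
        0.00490821]), 'joint_torque': array([-1.84464887e-03, -5.84163308e+01,  2.93752867e+01,  7.01543882e+00,
        1.02342243e-02, -4.38102734e-05]), 'tcp_pos': array([0.28357034, 0.61210211, 0.2477091 ]), 'eef_rot': array([ 1.79913911e+02, -9.80919390e-03, -2.48580013e+01]), 'contact_force': array([ 0.64507749,  0.05884154, -0.38935256]), 'moment': array([0.00894764, 0.04547818, 0.01608672]), 'gripper_force': 0.0, 'gripper_width': 0.08778534856275892}
```

View pics/top0.png

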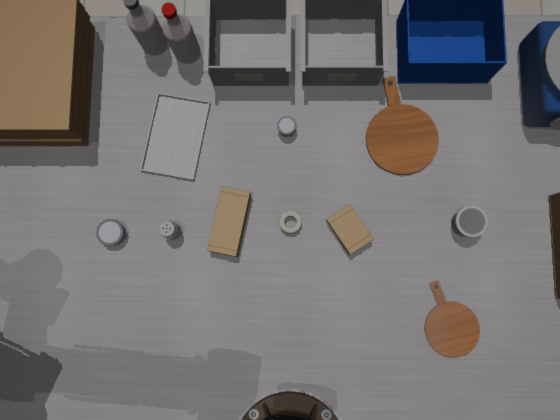

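View pics/scene0.png

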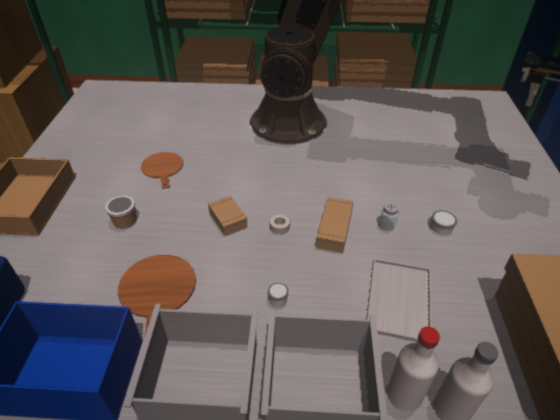

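The top view shows the tray at (177,137), long carton (230,221), short carton (350,229), wide tub (111,233), small tub (287,126) and bowl (470,222). The shaker is at (170,230) and the label roll at (291,222). There are two boards, at (402,139) and (452,329). I'll measure the candidates next.

```bash
cat > h.py <<'E'
import numpy as np,cv2
def ray(c,uv,z):
    """cast pixels onto plane height z -> world xy"""
    uv=np.asarray(uv,float).reshape(-1,2); R,t=c["R"],c["t"]
    d=np.c_[(uv[:,0]-c["cx"])/c["fx"],(uv[:,1]-c["cy"])/c["fy"],np.ones(len(uv))]@R
    o=-R.T@t; return (o+d*((z-o[2])/d[:,2])[:,None])[:,:2]
def cloud(c):
    h,w=c["range_z"].shape; v,u=np.mgrid[:h,:w]; Z=c["range_z"]
    P=np.stack([(u-c["cx"])/c["fx"]*Z,(v-c["cy"])/c["fy"]*Z,Z],-1)
    return (P-c["t"])@c["R"]
def blob(c,uv,zlo,zhi,rad):
    """connected blob of points with height in band, near seed pixel: pixel mask"""
    z=cloud(c)[:,:,2]; m=((z>zlo)&(z<zhi)).astype(np.uint8)
    k=np.zeros_like(m); cv2.circle(k,uv,rad,1,-1); return m&k
def rect(c,m,z):
    cs=max(cv2.findContours(m,cv2.RETR_EXTERNAL,cv2.CHAIN_APPROX_NONE)[0],key=cv2.contourArea)
    P=ray(c,cs.reshape(-1,2),z); (x,y),(a,b),th=cv2.minAreaRect((P*1000).astype(np.float32))
    if a<b: a,b,th=b,a,th+90
    (cx,cy),rr=cv2.minEnclosingCircle((P*1000).astype(np.float32))
    return [round(v,1) for v in (x,y,a,b,(th+90)%180-90,cx,cy,2*rr)]
E
python3 - <<'E'
from h import *
c=dict(np.load("top0.npz")); z=cloud(c)[:,:,2]
print("bench z",np.median(z[280:330,150:350]),z[280:330,150:350].std())
for n,uv,h,rad in [("long",(230,221),.038,45),("short",(350,229),.034,35),("wide",(111,233),.028,24),("small",(287,126),.032,20),("bowl",(470,222),.052,26),("roll",(291,222),.022,20),("shaker",(170,230),.062,18)]:
    m=blob(c,uv,h-.008,h+.008,rad); print(n,np.median(z[m>0]).round(4),rect(c,m,h))
hsv=cv2.cvtColor(c["image"],cv2.COLOR_RGB2HSV)
for uv in[(402,139),(452,329)]:
    m=(hsv[:,:,1]>90).astype(np.uint8);k=np.zeros_like(m);cv2.circle(k,uv,75 if uv[0]<420 else 55,1,-1);m&=k
    o=cv2.morphologyEx(m,cv2.MORPH_OPEN,cv2.getStructuringElement(2,(31,31)))
    cs=max(cv2.findContours(o,0,1)[0],key=cv2.contourArea)
    print("board",rect(c,o,.008),rect(c,m,.008)[:5], "ell",cv2.fitEllipse(cs))
im=c["image"]
crop=cv2.resize(im[85:190,130:220],None,fx=4,fy=4);cr2=cv2.resize(im[85:190,260:310],None,fx=4,fy=4);cr3=cv2.resize(im[190:295,85:125],None,fx=4,fy=4)
cv2.imwrite("pics/crop.png",np.hstack([crop,cr2,cr3])[:,:,::-1])
E
```

```text
bench z 0.0013246927866394616 0.06493973596283757
long 0.0394 [470.1, 128.4, 140.4, 63.3, -11.3, 470.2, 128.5, 151.5]
short 0.0355 [454.4, -125.9, 90.2, 61.1, 33.2, 453.9, -125.7, 106.7]
wide 0.0294 [446.7, 382.3, 57.9, 55.4, -89.8, 446.6, 382.3, 58.6]
small 0.0339 [680.2, 8.4, 40.3, 39.0, 0.1, 679.9, 8.1, 42.0]
bowl 0.0541 [469.3, -374.7, 66.3, 62.4, -89.9, 469.5, -374.8, 67.4]
roll 0.0232 [470.8, -0.8, 46.9, 45.1, -89.8, 470.7, -0.5, 48.1]
shaker 0.0633 [450.8, 252.1, 33.3, 31.0, -89.8, 451.4, 252.2, 34.3]
board [656.7, -246.6, 157.2, 155.6, -45.2, 657.9, -245.0, 161.3] [681.3, -254.2, 210.2, 158.3, -17.8] ell ((401.76806640625, 138.8440399169922), (69.18219757080078, 71.45829010009766), 114.3659439086914)
board [247.3, -340.1, 111.6, 110.6, 44.2, 246.9, -340.2, 113.7] [259.0, -326.2, 148.9, 112.0, 49.6] ell ((451.9410400390625, 329.0463562011719), (52.526607513427734, 55.16140365600586), 138.8858184814453)
```

View pics/crop.png

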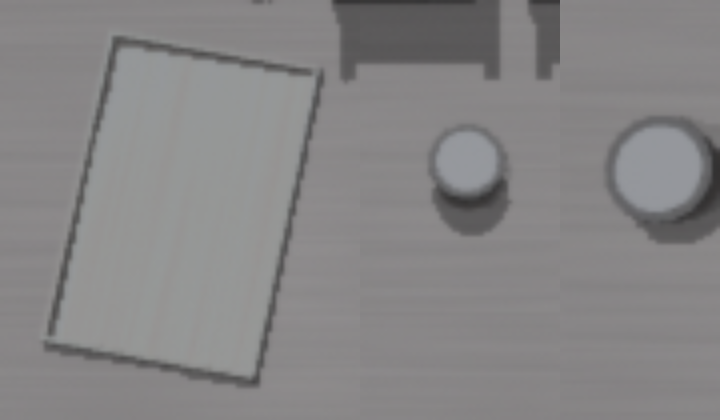

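The sizes match the listed things. The larger board is at (402,139), 160 mm across. The smaller one at (452,329), about 112 mm across, is a decoy. The crop shows the tray's outer corners clearly, so I'll compute the tray pose from them.

Run:
```python
from h import *
c=dict(np.load("top0.npz"))
P=ray(c,np.array([(115,38),(322,72),(258,382),(45,343)])/4+[130,85],.010)*1000
print(P.round(1).tolist(),cv2.minAreaRect(P.astype(np.float32)),P.mean(0))
C=cloud(c)
for n,(u0,u1,v0,v1) in dict(crate1=(205,292,0,95),crate2=(300,385,0,95),blue=(395,505,0,88),bottles=(125,200,0,70)).items():
    Q=C[v0:v1,u0:u1].reshape(-1,3);Q=Q[(Q[:,2]>.01)&(Q[:,2]<.4)];print(n,Q.min(0).round(3),Q.max(0).round(3))
```

```text
[[757.3, 293.4], [737.6, 177.0], [561.8, 207.9], [583.3, 325.4]] ((660.0062866210938, 251.30316162109375), (119.4755630493164, 178.46998596191406), 80.03742980957031) [660.00021851 250.93476177]
crate1 [ 0.77 -0.    0.01] [0.942 0.179 0.11 ]
crate2 [ 0.771 -0.209  0.01 ] [ 0.942 -0.021  0.109]
blue [ 0.774 -0.441  0.01 ] [ 0.936 -0.234  0.118]
bottles [0.83  0.204 0.01 ] [0.907 0.337 0.196]
```

Call:
apply_moves([
  {"dp":[0.186,-0.484,-0.1],"yaw":13.5},
  {"dp":[0.186,-0.484,-0.1],"yaw":13.5},
  {"dp":[0.186,-0.484,-0.1],"yaw":13.5},
  {"dp":[0.186,-0.484,-0.1],"yaw":13.5},
  {"dp":[0.186,-0.484,-0.1],"yaw":13.5},
  {"dp":[0.186,-0.484,-0.1],"yaw":13.5},
  {"dp":[0.186,-0.484,-0.1],"yaw":13.5},
  {"dp":[0.186,-0.484,-0.1],"yaw":13.5},
  {"dp":[0.186,-0.484,-0.1],"yaw":13.5},
  {"dp":[0.186,-0.484,-0.1],"yaw":13.5},
  {"dp":[0.186,-0.484,-0.1],"yaw":13.5},
  {"dp":[0.186,-0.484,-0.1],"yaw":13.5},
  {"dp":[0.186,-0.484,-0.1],"yaw":13.5},
  {"dp":[0.186,-0.484,-0.1],"yaw":13.5},
  {"dp":[0.186,-0.484,-0.1],"yaw":13.5},
  {"dp":[0.186,-0.484,-0.1],"yaw":13.5},
], grip=-1, squeeze=20)

```text
time_s: 1.43
tcp_pos: [0.4698, 0.1285, 0.1486]
eef_rot: [180.0, 0.0, -11.4]
contact_force: [-0.2, 0.8, -0.1]
gripper_width: 0.0876
gripper_force: 0.0
```

Call:
apply_moves([
  {"dp":[0,0,-0.04],"yaw":0},
  {"dp":[0,0,-0.08],"yaw":0},
  {"dp":[0,0,-0.1],"yaw":0},
  {"dp":[0,0,-0.114],"yaw":0},
  {"dp":[0,0,-0.114],"yaw":0},
  {"dp":[0,0,-0.114],"yaw":0},
])

```text
time_s: 1.93
tcp_pos: [0.4694, 0.1294, 0.0344]
eef_rot: [179.9, 0.0, -11.2]
contact_force: [-0.5, 0.5, 0.1]
gripper_width: 0.0877
gripper_force: 0.0
```

Call:
apply_moves([
  {"dp":[0,0,0],"yaw":0},
  {"dp":[0,0,0],"yaw":0},
  {"dp":[0,0,0],"yaw":0},
  {"dp":[0,0,0],"yaw":0},
  {"dp":[0,0,0],"yaw":0},
  {"dp":[0,0,0],"yaw":0},
  {"dp":[0,0,0],"yaw":0},
  {"dp":[0,0,0],"yaw":0},
], grip=1, squeeze=20)

```text
time_s: 2.6
tcp_pos: [0.4702, 0.1288, 0.0354]
eef_rot: [-179.9, -0.1, -11.4]
contact_force: [-2.4, 1.0, 6.8]
gripper_width: 0.062
gripper_force: 20.0
```

Call:
apply_moves([
  {"dp":[0,0,0.02],"yaw":0},
  {"dp":[0,0,0.05],"yaw":0},
  {"dp":[0,0,0.08],"yaw":0},
  {"dp":[0.03,0.02,0.08],"yaw":0},
  {"dp":[0.06,0.04,0.08],"yaw":1},
  {"dp":[0.09,0.06,0.08],"yaw":1},
  {"dp":[0.12,0.08,0.08],"yaw":1.4},
  {"dp":[0.15,0.1,0.08],"yaw":1.4},
  {"dp":[0.175,0.115,0.08],"yaw":1.4},
  {"dp":[0.19,0.123,0.08],"yaw":1.4},
  {"dp":[0.19,0.123,0.08],"yaw":1.4},
  {"dp":[0.19,0.123,0.08],"yaw":1.4},
  {"dp":[0.19,0.123,0.06],"yaw":1.4},
  {"dp":[0.19,0.123,0.04],"yaw":1.4},
  {"dp":[0.19,0.123,0.025],"yaw":1.4},
  {"dp":[0.19,0.123,0.025],"yaw":1.4},
  {"dp":[0.19,0.123,0.025],"yaw":1.4},
])

```text
time_s: 4.02
tcp_pos: [0.6586, 0.2506, 0.0591]
eef_rot: [179.9, 0.1, -10.0]
contact_force: [0.2, 0.5, -1.1]
gripper_width: 0.0618
gripper_force: 20.0
```

Run:
```python
from plant import cams
import cv2,numpy as np
a=[]
c=cams.capture("top");a.append(c["image"][80:200,120:260]);np.savez("top1.npz",**c)
c=cams.capture("scene");a.append(c["image"][200:360,310:490])
a=[cv2.resize(x,(400,int(x.shape[0]*400/x.shape[1]))) for x in a]
a=[x[:342] for x in a]
cv2.imwrite("pics/p1.png",np.hstack(a)[:,:,::-1])
```

```text
(no output)
```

View pics/p1.png

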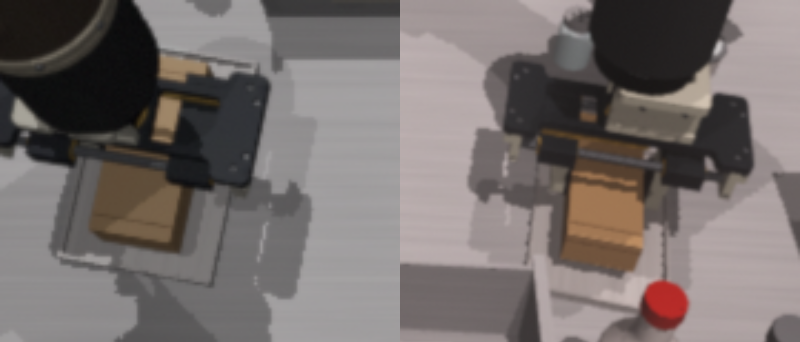

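The carton is over the tray, aligned and about centred: top-view crop (140,170), scene crop (605,210). Now I'll lower it and release.

Call:
apply_moves([
  {"dp":[0,0,-0.01],"yaw":0},
  {"dp":[0,0,-0.017],"yaw":0},
  {"dp":[0,0,-0.021],"yaw":0},
  {"dp":[0,0,-0.021],"yaw":0},
  {"dp":[0,0,-0.021],"yaw":0},
])

```text
time_s: 4.53
tcp_pos: [0.6595, 0.2514, 0.0382]
eef_rot: [180.0, 0.0, -10.0]
contact_force: [0.4, -0.2, -2.7]
gripper_width: 0.0616
gripper_force: 20.0
```

Call:
apply_moves([
  {"dp":[0,0,0],"yaw":0},
  {"dp":[0,0,0],"yaw":0},
  {"dp":[0,0,0],"yaw":0},
  {"dp":[0,0,0],"yaw":0},
  {"dp":[0,0,0.03],"yaw":0},
  {"dp":[0,0,0.07],"yaw":0},
  {"dp":[0,0,0.11],"yaw":0},
], grip=-1)

```text
time_s: 5.12
tcp_pos: [0.659, 0.251, 0.1487]
eef_rot: [179.9, 0.1, -10.0]
contact_force: [0.7, 0.6, 1.0]
gripper_width: 0.087
gripper_force: 0.0
```

Call:
apply_moves([
  {"dp":[-0.206,-0.377,0],"yaw":43.2},
  {"dp":[-0.206,-0.377,0],"yaw":43.2},
  {"dp":[-0.206,-0.377,0],"yaw":43.2},
  {"dp":[-0.206,-0.377,0],"yaw":43.2},
  {"dp":[-0.206,-0.377,0],"yaw":43.2},
  {"dp":[-0.206,-0.377,0],"yaw":43.2},
  {"dp":[-0.206,-0.377,0],"yaw":43.2},
  {"dp":[-0.206,-0.377,0],"yaw":43.2},
  {"dp":[-0.206,-0.377,0],"yaw":43.2},
  {"dp":[-0.206,-0.377,0],"yaw":43.2},
  {"dp":[-0.206,-0.377,0],"yaw":43.2},
  {"dp":[-0.206,-0.377,0],"yaw":43.2},
  {"dp":[-0.206,-0.377,0],"yaw":43.2},
  {"dp":[-0.206,-0.377,0],"yaw":43.2},
])

```text
time_s: 6.28
tcp_pos: [0.4544, -0.1253, 0.1489]
eef_rot: [180.0, -0.1, 33.2]
contact_force: [0.5, 1.4, 0.3]
gripper_width: 0.0874
gripper_force: 0.0
```

```bash
cat > look.py <<'E'
from plant import cams,get_state
from h import *
import sys
def see(uv,h,rad):
    c=cams.capture("top"); m=blob(c,uv,h-.008,h+.008,rad); return rect(c,m,h)
E
python3 - <<'E'
from look import *
print(see((177,137),.041,50)); print(get_state()["tcp_pos"])
E
```

```text
[658.7, 249.9, 141.6, 64.3, -10.1, 659.1, 250.3, 153.1]
[ 0.45444757 -0.12502203  0.14876905]
```

The long carton is seated within 2 mm of the tray's centre at -10.1°. Next is the short carton.

Call:
apply_moves([
  {"dp":[0,0,-0.04],"yaw":0},
  {"dp":[0,0,-0.08],"yaw":0},
  {"dp":[0,0,-0.1],"yaw":0},
  {"dp":[0,0,-0.117],"yaw":0},
  {"dp":[0,0,-0.117],"yaw":0},
  {"dp":[0,0,-0.117],"yaw":0},
])

```text
time_s: 6.83
tcp_pos: [0.4537, -0.1249, 0.0309]
eef_rot: [-179.9, 0.1, 33.3]
contact_force: [-0.4, 0.4, 0.3]
gripper_width: 0.0878
gripper_force: 0.0
```

Call:
apply_moves([
  {"dp":[0,0,0],"yaw":0},
  {"dp":[0,0,0],"yaw":0},
  {"dp":[0,0,0],"yaw":0},
  {"dp":[0,0,0],"yaw":0},
  {"dp":[0,0,0],"yaw":0},
  {"dp":[0,0,0],"yaw":0},
  {"dp":[0,0,0],"yaw":0},
  {"dp":[0,0,0],"yaw":0},
], grip=1)

```text
time_s: 7.5
tcp_pos: [0.4542, -0.1255, 0.0323]
eef_rot: [180.0, -0.1, 33.2]
contact_force: [-1.1, 1.9, 7.8]
gripper_width: 0.0599
gripper_force: 20.0
```

Call:
apply_moves([
  {"dp":[0,0,0.03],"yaw":0},
  {"dp":[0,0,0.07],"yaw":0},
  {"dp":[0,0,0.11],"yaw":0},
  {"dp":[0.02,0.04,0.11],"yaw":-5},
  {"dp":[0.04,0.07,0.11],"yaw":-10},
  {"dp":[0.06,0.105,0.11],"yaw":-15},
  {"dp":[0.08,0.14,0.11],"yaw":-20},
  {"dp":[0.1,0.175,0.11],"yaw":-25},
  {"dp":[0.12,0.21,0.11],"yaw":-30},
  {"dp":[0.14,0.245,0.11],"yaw":-35},
  {"dp":[0.155,0.28,0.11],"yaw":-40},
  {"dp":[0.175,0.315,0.11],"yaw":-43.2},
  {"dp":[0.19,0.345,0.11],"yaw":-43.2},
  {"dp":[0.2,0.365,0.11],"yaw":-43.2},
  {"dp":[0.205,0.376,0.11],"yaw":-43.2},
  {"dp":[0.205,0.376,0.1],"yaw":-43.2},
  {"dp":[0.205,0.376,0.08],"yaw":-43.2},
  {"dp":[0.205,0.376,0.06],"yaw":-43.2},
  {"dp":[0.205,0.376,0.055],"yaw":-43.2},
  {"dp":[0.205,0.376,0.055],"yaw":-43.2},
])

```text
time_s: 9.17
tcp_pos: [0.657, 0.2487, 0.0842]
eef_rot: [179.8, 0.2, -10.0]
contact_force: [-0.2, 0.5, 0.0]
gripper_width: 0.0599
gripper_force: 20.0
```

Call:
apply_moves([
  {"dp":[0,0,0],"yaw":0},
  {"dp":[0,0,-0.007],"yaw":0},
  {"dp":[0,0,-0.012],"yaw":0},
  {"dp":[0,0,-0.0145],"yaw":0},
  {"dp":[0,0,-0.0145],"yaw":0},
  {"dp":[0,0,-0.0145],"yaw":0},
])

```text
time_s: 9.67
tcp_pos: [0.659, 0.2505, 0.0733]
eef_rot: [-180.0, -0.1, -9.9]
contact_force: [-2.7, -0.8, 5.8]
gripper_width: 0.06
gripper_force: 20.0
```

Call:
apply_moves([
  {"dp":[0,0,0],"yaw":0},
  {"dp":[0,0,0],"yaw":0},
  {"dp":[0,0,0],"yaw":0},
  {"dp":[0,0,0],"yaw":0},
  {"dp":[0,0,0.03],"yaw":0},
  {"dp":[0,0,0.06],"yaw":0},
  {"dp":[0,0,0.08],"yaw":0},
], grip=-1)

```text
time_s: 10.25
tcp_pos: [0.6595, 0.2507, 0.1544]
eef_rot: [-180.0, -0.1, -9.9]
contact_force: [0.6, -0.8, -0.6]
gripper_width: 0.0875
gripper_force: 0.0
```

Call:
apply_moves([
  {"dp":[-0.212,0.132,0],"yaw":0},
  {"dp":[-0.212,0.132,0],"yaw":0},
  {"dp":[-0.212,0.132,0],"yaw":0},
  {"dp":[-0.212,0.132,0],"yaw":0},
  {"dp":[-0.212,0.132,0],"yaw":0},
  {"dp":[-0.212,0.132,0],"yaw":0},
  {"dp":[-0.212,0.132,0],"yaw":0},
  {"dp":[-0.212,0.132,0],"yaw":0},
  {"dp":[-0.212,0.132,0],"yaw":0},
  {"dp":[-0.212,0.132,0],"yaw":0},
])

```text
time_s: 11.08
tcp_pos: [0.4474, 0.382, 0.152]
eef_rot: [180.0, -0.0, -10.0]
contact_force: [0.0, -0.4, -0.4]
gripper_width: 0.0876
gripper_force: 0.0
```

Run:
```python
from look import *
c=cams.capture("top")
for h,uv in((.075,(177,137)),(.041,(177,137))): 
    m=blob(c,uv,h-.008,h+.008,55);print(rect(c,m,h))
print(get_state()["tcp_pos"])
cv2.imwrite("pics/p2.png",cv2.resize(c["image"][80:260,80:260],(540,540))[:,:,::-1])
```

```text
[658.3, 248.7, 91.8, 62.7, -9.7, 658.4, 248.0, 108.8]
[631.2, 254.7, 86.0, 64.4, -9.8, 631.9, 254.4, 104.4]
[0.44761025 0.3817859  0.15187475]
```

View pics/p2.png

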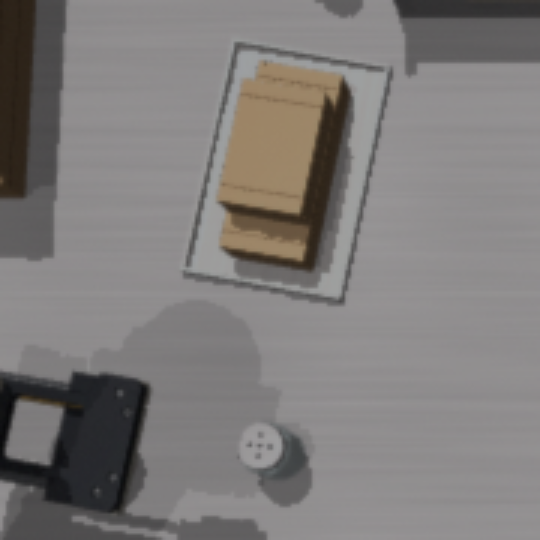

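The short carton sits aligned on the long one, at (270,145) in the crop. Now the wide tub, which is directly under the gripper.

Call:
apply_moves([
  {"dp":[0,0,-0.04],"yaw":0},
  {"dp":[0,0,-0.08],"yaw":0},
  {"dp":[0,0,-0.11],"yaw":0},
  {"dp":[0,0,-0.124],"yaw":0},
  {"dp":[0,0,-0.124],"yaw":0},
  {"dp":[0,0,-0.124],"yaw":0},
])

```text
time_s: 11.63
tcp_pos: [0.4475, 0.3814, 0.0274]
eef_rot: [179.9, 0.0, -10.1]
contact_force: [0.1, -0.6, 0.6]
gripper_width: 0.0877
gripper_force: 0.0
```

Call:
apply_moves([
  {"dp":[0,0,0],"yaw":0},
  {"dp":[0,0,0],"yaw":0},
  {"dp":[0,0,0],"yaw":0},
  {"dp":[0,0,0],"yaw":0},
  {"dp":[0,0,0],"yaw":0},
  {"dp":[0,0,0],"yaw":0},
  {"dp":[0,0,0],"yaw":0},
  {"dp":[0,0,0],"yaw":0},
  {"dp":[0,0,0],"yaw":0},
], grip=1, squeeze=12)

```text
time_s: 12.38
tcp_pos: [0.4469, 0.3827, 0.0287]
eef_rot: [-180.0, -0.0, -9.9]
contact_force: [-2.3, -0.5, 6.2]
gripper_width: 0.0573
gripper_force: 12.0
```

Call:
apply_moves([
  {"dp":[0,0,0.03],"yaw":0},
  {"dp":[0,0,0.07],"yaw":0},
  {"dp":[0,0,0.11],"yaw":0},
  {"dp":[0,0,0.13],"yaw":0},
  {"dp":[0.03,-0.018,0.13],"yaw":0},
  {"dp":[0.06,-0.036,0.13],"yaw":0},
  {"dp":[0.09,-0.055,0.13],"yaw":0},
  {"dp":[0.12,-0.075,0.13],"yaw":0},
  {"dp":[0.15,-0.095,0.13],"yaw":0},
  {"dp":[0.18,-0.114,0.13],"yaw":0},
  {"dp":[0.2,-0.125,0.13],"yaw":0},
  {"dp":[0.212,-0.133,0.13],"yaw":0},
  {"dp":[0.212,-0.133,0.12],"yaw":0},
  {"dp":[0.212,-0.133,0.1],"yaw":0},
  {"dp":[0.212,-0.133,0.09],"yaw":0},
  {"dp":[0.212,-0.133,0.09],"yaw":0},
  {"dp":[0.212,-0.133,0.09],"yaw":0},
])

```text
time_s: 13.8
tcp_pos: [0.6578, 0.2497, 0.1174]
eef_rot: [179.9, 0.1, -9.9]
contact_force: [0.4, 1.5, -0.5]
gripper_width: 0.0572
gripper_force: 12.0
```

Call:
apply_moves([
  {"dp":[0,0,-0.007],"yaw":0},
  {"dp":[0,0,-0.012],"yaw":0},
  {"dp":[0,0,-0.0152],"yaw":0},
  {"dp":[0,0,-0.0152],"yaw":0},
  {"dp":[0,0,-0.0152],"yaw":0},
])

```text
time_s: 14.22
tcp_pos: [0.6588, 0.2498, 0.1033]
eef_rot: [-180.0, -0.0, -9.9]
contact_force: [-0.6, 0.5, 1.1]
gripper_width: 0.0573
gripper_force: 12.0
```

Call:
apply_moves([
  {"dp":[0,0,0],"yaw":0},
  {"dp":[0,0,0],"yaw":0},
  {"dp":[0,0,0],"yaw":0},
  {"dp":[0,0,0],"yaw":0},
  {"dp":[0,0,0.02],"yaw":0},
  {"dp":[0,0,0.05],"yaw":0},
  {"dp":[0,0,0.08],"yaw":0},
  {"dp":[0,0,0.08],"yaw":0},
], grip=-1)

```text
time_s: 14.88
tcp_pos: [0.6618, 0.2506, 0.1901]
eef_rot: [-179.7, -0.5, -9.9]
contact_force: [1.0, 1.0, 2.3]
gripper_width: 0.0876
gripper_force: 0.0
```

Call:
apply_moves([
  {"dp":[-0.19,-0.624,-0.02],"yaw":10},
  {"dp":[-0.19,-0.624,-0.02],"yaw":10},
  {"dp":[-0.19,-0.624,-0.02],"yaw":10},
  {"dp":[-0.19,-0.624,-0.02],"yaw":10},
  {"dp":[-0.19,-0.624,-0.02],"yaw":10},
  {"dp":[-0.19,-0.624,-0.02],"yaw":10},
  {"dp":[-0.19,-0.624,-0.02],"yaw":10},
  {"dp":[-0.19,-0.624,-0.02],"yaw":10},
  {"dp":[-0.19,-0.624,-0.02],"yaw":10},
  {"dp":[-0.19,-0.624,-0.02],"yaw":10},
  {"dp":[-0.19,-0.624,-0.02],"yaw":10},
  {"dp":[-0.19,-0.624,-0.02],"yaw":10},
  {"dp":[-0.19,-0.624,-0.02],"yaw":10},
  {"dp":[-0.19,-0.624,-0.02],"yaw":10},
  {"dp":[-0.19,-0.624,-0.02],"yaw":10},
  {"dp":[-0.19,-0.624,-0.02],"yaw":10},
  {"dp":[-0.19,-0.624,-0.02],"yaw":10},
  {"dp":[-0.19,-0.624,-0.02],"yaw":10},
  {"dp":[-0.19,-0.624,-0.02],"yaw":10},
])

```text
time_s: 16.47
tcp_pos: [0.4685, -0.3746, 0.1627]
eef_rot: [-180.0, 0.0, -0.0]
contact_force: [-0.9, 0.2, -0.2]
gripper_width: 0.0872
gripper_force: 0.0
```

Run:
```python
from look import *
c=cams.capture("top")
for h in(.103,.075): print(rect(c,blob(c,(177,137),h-.008,h+.008,55),h))
s=get_state();print(s["tcp_pos"],s["eef_rot"])
Q=cloud(dict(np.load("top0.npz")))[180:310,545:].reshape(-1,3);Q=Q[(Q[:,2]>.01)&(Q[:,2]<.3)];print("crate",Q.min(0),Q.max(0))
s=cams.capture("scene")["image"]
a=[c["image"][80:280,120:320],s[120:320,0:200],s[180:340,330:490]]
cv2.imwrite("pics/p3.png",np.hstack([cv2.resize(x,(266,266)) for x in a])[:,:,::-1])
```

```text
[659.1, 249.6, 57.4, 56.7, -90.0, 657.7, 249.3, 59.7]
[658.3, 248.8, 91.9, 62.6, -9.6, 658.4, 248.0, 108.8]
[ 0.46884377 -0.374107    0.16284592] [-1.79996900e+02 -3.74904213e-03  5.66818927e-02]
crate [ 0.31197945 -0.56397012  0.01001594] [ 0.5313342  -0.55795753  0.05049106]
```

View pics/p3.png

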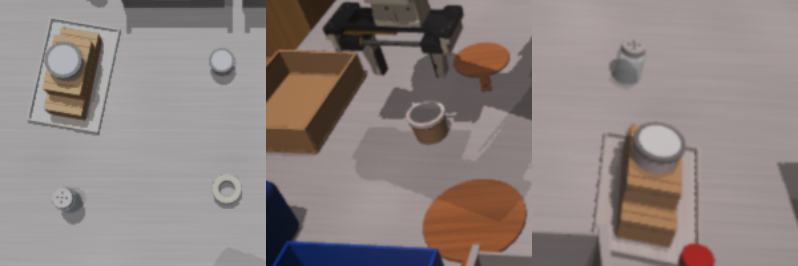

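The first order stands well: tub at (65,60) in the left crop and (660,145) in the right. The bowl at (428,120) seems to show small marks beside its rim, so I'll look at it closer.

Run:
```python
from h import *
a=dict(np.load("scene0.npz"))["image"][185:240,90:155];b=dict(np.load("top0.npz"))["image"][195:250,440:505]
cv2.imwrite("pics/p4.png",np.hstack([cv2.resize(x,(390,330),interpolation=cv2.INTER_CUBIC) for x in(a,b)])[:,:,::-1])
```

```text
(no output)
```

View pics/p4.png

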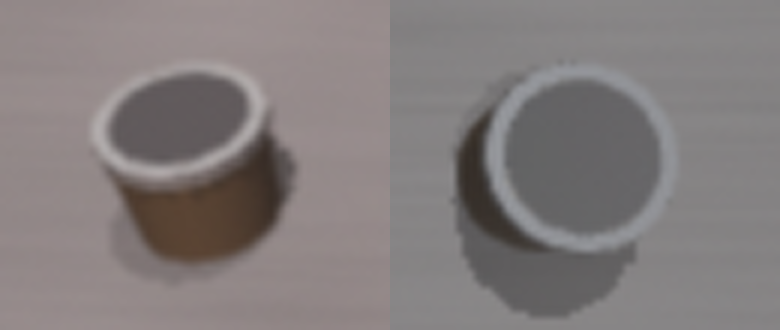

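It is a plain round bowl at (185,160) with no ears; the marks were light between the finger shadows. Grasping it at the lid.

Call:
apply_moves([
  {"dp":[0.001,0,-0.04],"yaw":0},
  {"dp":[0.001,0,-0.08],"yaw":0},
  {"dp":[0.001,0,-0.1],"yaw":0},
  {"dp":[0.001,0,-0.113],"yaw":0},
  {"dp":[0.001,0,-0.113],"yaw":0},
  {"dp":[0.001,0,-0.113],"yaw":0},
])

```text
time_s: 17.07
tcp_pos: [0.4701, -0.3736, 0.0497]
eef_rot: [-180.0, 0.1, 0.2]
contact_force: [0.6, 0.1, 1.0]
gripper_width: 0.0874
gripper_force: 0.0
```

Call:
apply_moves([
  {"dp":[0,0,0],"yaw":0},
  {"dp":[0,0,0],"yaw":0},
  {"dp":[0,0,0],"yaw":0},
  {"dp":[0,0,0],"yaw":0},
  {"dp":[0,0,0],"yaw":0},
  {"dp":[0,0,0],"yaw":0},
  {"dp":[0,0,0],"yaw":0},
  {"dp":[0,0,0],"yaw":0},
], grip=1, squeeze=18)

```text
time_s: 17.73
tcp_pos: [0.4703, -0.3747, 0.0509]
eef_rot: [180.0, -0.1, 0.1]
contact_force: [-0.3, 2.3, 6.9]
gripper_width: 0.0651
gripper_force: 18.0
```

Call:
apply_moves([
  {"dp":[0,0,0.02],"yaw":0},
  {"dp":[0,0,0.05],"yaw":0},
  {"dp":[0,0,0.08],"yaw":0},
  {"dp":[0.02,0.014,0.08],"yaw":0},
  {"dp":[0.045,0.031,0.08],"yaw":0},
  {"dp":[0.07,0.048,0.08],"yaw":0},
  {"dp":[0.095,0.065,0.08],"yaw":0},
  {"dp":[0.12,0.082,0.08],"yaw":0},
  {"dp":[0.145,0.1,0.08],"yaw":0},
  {"dp":[0.165,0.115,0.08],"yaw":0},
  {"dp":[0.18,0.123,0.08],"yaw":0},
  {"dp":[0.187,0.129,0.08],"yaw":0},
  {"dp":[0.187,0.129,0.06],"yaw":0},
  {"dp":[0.187,0.129,0.035],"yaw":0},
  {"dp":[0.187,0.129,0.025],"yaw":0},
  {"dp":[0.187,0.129,0.025],"yaw":0},
  {"dp":[0.187,0.129,0.025],"yaw":0},
])

```text
time_s: 19.15
tcp_pos: [0.6561, -0.246, 0.0746]
eef_rot: [180.0, 0.1, 0.0]
contact_force: [-0.0, 0.2, -1.0]
gripper_width: 0.0654
gripper_force: 18.0
```

Run:
```python
from plant import cams
import cv2
cv2.imwrite("pics/p5.png",cv2.resize(cams.capture("scene")["image"][180:360,60:260],(600,540))[:,:,::-1])
```

```text
(no output)
```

View pics/p5.png

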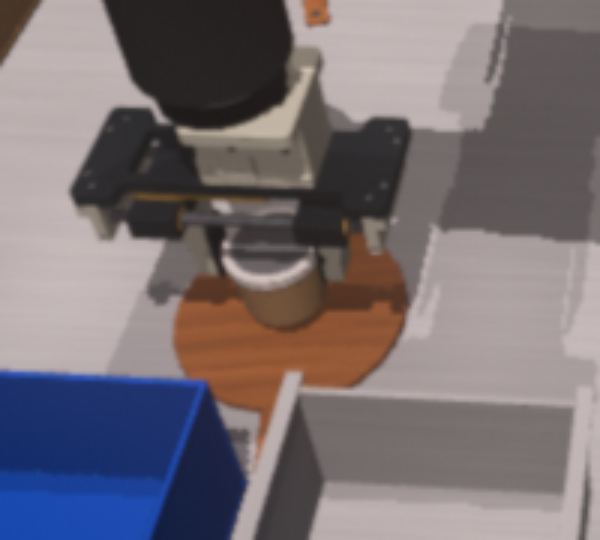

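The bowl is upright over the board, bowl at (285,275) and board at (290,325). Lowering it.

Call:
apply_moves([
  {"dp":[0,0,-0.008],"yaw":0},
  {"dp":[0,0,-0.014],"yaw":0},
  {"dp":[0,0,-0.0172],"yaw":0},
  {"dp":[0,0,-0.0172],"yaw":0},
  {"dp":[0,0,-0.0172],"yaw":0},
])

```text
time_s: 19.62
tcp_pos: [0.6569, -0.2456, 0.0586]
eef_rot: [180.0, -0.0, 0.1]
contact_force: [-2.0, 2.1, 4.1]
gripper_width: 0.0651
gripper_force: 18.0
```

Call:
apply_moves([
  {"dp":[0,0,0],"yaw":0},
  {"dp":[0,0,0],"yaw":0},
  {"dp":[0,0,0],"yaw":0},
  {"dp":[0,0,0],"yaw":0},
  {"dp":[0,0,0.02],"yaw":0},
  {"dp":[0,0,0.05],"yaw":0},
  {"dp":[0,0,0.09],"yaw":0},
  {"dp":[0,0,0.12],"yaw":0},
  {"dp":[0,0,0.12],"yaw":0},
], grip=-1)

```text
time_s: 20.37
tcp_pos: [0.6602, -0.2467, 0.1858]
eef_rot: [179.8, -0.6, 0.1]
contact_force: [1.0, -0.5, 2.4]
gripper_width: 0.0879
gripper_force: 0.0
```

Call:
apply_moves([
  {"dp":[0.023,0.254,-0.028],"yaw":0},
  {"dp":[0.023,0.254,-0.028],"yaw":0},
  {"dp":[0.023,0.254,-0.028],"yaw":0},
  {"dp":[0.023,0.254,-0.028],"yaw":0},
  {"dp":[0.023,0.254,-0.028],"yaw":0},
  {"dp":[0.023,0.254,-0.028],"yaw":0},
  {"dp":[0.023,0.254,-0.028],"yaw":0},
  {"dp":[0.023,0.254,-0.028],"yaw":0},
  {"dp":[0.023,0.254,-0.028],"yaw":0},
  {"dp":[0.023,0.254,-0.028],"yaw":0},
])

```text
time_s: 21.2
tcp_pos: [0.6797, 0.0077, 0.1496]
eef_rot: [180.0, 0.0, 0.0]
contact_force: [0.1, 0.2, 0.5]
gripper_width: 0.0878
gripper_force: 0.0
```

Run:
```python
from look import *
c=cams.capture("top")
print("bowl",rect(c,blob(c,(398,139),.052,.068,35),.06))
hsv=cv2.cvtColor(dict(np.load("top0.npz"))["image"],cv2.COLOR_RGB2HSV)
print("board ctr",ray(c,[(401.77,138.84)],.008))
s=get_state();print(s["tcp_pos"],s["eef_rot"])
```

```text
bowl [655.4, -246.2, 66.1, 63.9, -45.0, 655.7, -245.7, 67.1]
board ctr [[ 0.65624804 -0.24614192]]
[0.67968898 0.00728615 0.14973598] [ 1.79994521e+02 -1.93012496e-03 -2.19054248e-02]
```

The bowl is centred on the board within 1 mm. Now the small tub.

Call:
apply_moves([
  {"dp":[0,0,-0.04],"yaw":0},
  {"dp":[0,0,-0.08],"yaw":0},
  {"dp":[0,0,-0.1],"yaw":0},
  {"dp":[0,0,-0.118],"yaw":0},
  {"dp":[0,0,-0.118],"yaw":0},
  {"dp":[0,0,-0.118],"yaw":0},
])

```text
time_s: 21.75
tcp_pos: [0.6793, 0.007, 0.0311]
eef_rot: [180.0, 0.1, -0.0]
contact_force: [-0.5, 0.3, 0.7]
gripper_width: 0.0874
gripper_force: 0.0
```

Call:
apply_moves([
  {"dp":[0,0,0],"yaw":0},
  {"dp":[0,0,0],"yaw":0},
  {"dp":[0,0,0],"yaw":0},
  {"dp":[0,0,0],"yaw":0},
  {"dp":[0,0,0],"yaw":0},
  {"dp":[0,0,0],"yaw":0},
  {"dp":[0,0,0],"yaw":0},
  {"dp":[0,0,0],"yaw":0},
  {"dp":[0,0,0],"yaw":0},
  {"dp":[0,0,0],"yaw":0},
], grip=1, squeeze=12)

```text
time_s: 22.58
tcp_pos: [0.6798, 0.0085, 0.0318]
eef_rot: [180.0, -0.0, 0.1]
contact_force: [-0.5, 0.6, 0.9]
gripper_width: 0.0409
gripper_force: 12.0
```

Call:
apply_moves([
  {"dp":[0,0,0.03],"yaw":0},
  {"dp":[0,0,0.07],"yaw":0},
  {"dp":[0,0,0.11],"yaw":0},
  {"dp":[-0.002,-0.03,0.11],"yaw":0},
  {"dp":[-0.005,-0.06,0.11],"yaw":0},
  {"dp":[-0.008,-0.09,0.11],"yaw":0},
  {"dp":[-0.011,-0.12,0.11],"yaw":0},
  {"dp":[-0.014,-0.15,0.11],"yaw":0},
  {"dp":[-0.017,-0.18,0.11],"yaw":0},
  {"dp":[-0.02,-0.21,0.11],"yaw":0},
  {"dp":[-0.022,-0.235,0.11],"yaw":0},
  {"dp":[-0.024,-0.248,0.11],"yaw":0},
  {"dp":[-0.024,-0.254,0.11],"yaw":0},
  {"dp":[-0.024,-0.254,0.09],"yaw":0},
  {"dp":[-0.024,-0.254,0.075],"yaw":0},
  {"dp":[-0.024,-0.254,0.075],"yaw":0},
  {"dp":[-0.024,-0.254,0.075],"yaw":0},
])

```text
time_s: 24.0
tcp_pos: [0.6554, -0.2447, 0.1059]
eef_rot: [-180.0, 0.1, 0.1]
contact_force: [0.7, 0.2, -0.0]
gripper_width: 0.0414
gripper_force: 12.0
```

Call:
apply_moves([
  {"dp":[0,0,-0.007],"yaw":0},
  {"dp":[0,0,-0.012],"yaw":0},
  {"dp":[0,0,-0.0152],"yaw":0},
  {"dp":[0,0,-0.0152],"yaw":0},
  {"dp":[0,0,-0.0152],"yaw":0},
])

```text
time_s: 24.42
tcp_pos: [0.6559, -0.2454, 0.0917]
eef_rot: [180.0, -0.0, 0.1]
contact_force: [-0.8, -0.4, -0.2]
gripper_width: 0.041
gripper_force: 12.0
```

Call:
apply_moves([
  {"dp":[0,0,0],"yaw":0},
  {"dp":[0,0,0],"yaw":0},
  {"dp":[0,0,0],"yaw":0},
  {"dp":[0,0,0],"yaw":0},
  {"dp":[0,0,0.02],"yaw":0},
  {"dp":[0,0,0.05],"yaw":0},
  {"dp":[0,0,0.09],"yaw":0},
  {"dp":[0,0,0.11],"yaw":0},
  {"dp":[-0.04,0.03,0.11],"yaw":0},
  {"dp":[-0.07,0.06,0.11],"yaw":0},
  {"dp":[-0.1,0.09,0.11],"yaw":0},
  {"dp":[-0.13,0.12,0.11],"yaw":0},
  {"dp":[-0.15,0.15,0.11],"yaw":0},
  {"dp":[-0.15,0.18,0.11],"yaw":0},
  {"dp":[-0.15,0.2,0.11],"yaw":0},
  {"dp":[-0.15,0.2,0.11],"yaw":0},
  {"dp":[-0.15,0.2,0.11],"yaw":0},
], grip=-1)

```text
time_s: 25.83
tcp_pos: [0.5058, -0.0445, 0.202]
eef_rot: [-180.0, -0.1, 0.2]
contact_force: [-0.3, -0.0, -0.2]
gripper_width: 0.0878
gripper_force: 0.0
```

Run:
```python
from look import *
c=cams.capture("top")
print("small",rect(c,blob(c,(395,139),.085,.1,40),.092))
print("wide",rect(c,blob(c,(177,137),.095,.111,55),.103))
cv2.imwrite("pics/p6.png",c["image"][:,:,::-1])
```

```text
small [656.3, -245.4, 40.9, 40.1, -90.0, 655.5, -245.4, 42.7]
wide [662.2, 250.4, 57.0, 49.2, -73.4, 658.6, 249.0, 58.7]
```

View pics/p6.png

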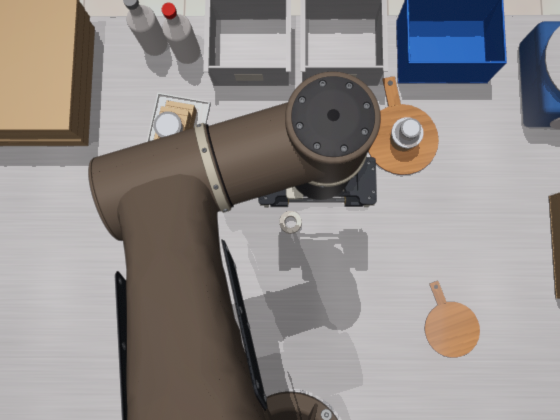

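Both stacks stand: the small tub is centred on the bowl at (408,130), and the wide tub is on the cartons at (168,125). Handing in.

```bash
python3 -c "
from plant import r
print(r.close_job())"
```

```text
the job is handed in; nothing more can be done
None
```

Both orders are made up and the job is handed in at about 26 s of the 128 s allowed; measured offsets in the top view were 2 mm or less. The label roll and shaker weren't touched, and the hand-in call returned no verdict.

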